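Clip a fresh casting into the filing fixture

ROBOT

A 6-joint arm with a two-finger parallel gripper is mounted at the origin on the work surface. World frame = base frame: x ahead of the robot, y to its left, z up, the work surface at z = 0. Lengths are in m, angles in degrees, forces in N, time in s.
With the tool pointing down it reaches from about 0.35 to 0.8 m from the base axis. Payload 7.3 kg.
Tool frame: the origin (TCP) lies on the centre line of the jaws, within the pads' length; the fingertips stand 22 mm ahead of it and the grasp point (between the pads) lies 3 mm ahead of it; z points along the fingers, y is the line along which they close (so a half turn about z gives the same grasp; the last joint's range is limited). The gripper opens to 85 mm and grips with 20 to 120 N. Pads are 22 mm wide; open, the fingers measure 114 mm over their backs; the gripper's body (76 mm by 85 mm) begins 54 mm behind the grasp point. The pads swing forward as they close: fully open they stand 13 mm farther back than shut.
Start: joints at [-79.87, 19.595, 87.324, -0, 73.075, -8.365], TCP at [0.167, -0.498, 0.253] pointing down, gripper open.
Joint ranges: [-145.02, 145.02], [-44.19, 115.74], [2.07, 154.8], [-57.11, 237.11], [16.16, 152.29], [-177.93, 177.93]. Speed limits (degrees/s): [147.25, 147.25, 180, 180, 180, 180].

INTERFACE

Orientations are given as a 3x3 rotation matrix whose columns are the frame's x, y, z axes.
In Python, from plant import ctrl gives the robot as it stands.
- The arm moves only by the tool move_arm, never from a script. Its argument "steps" is a list of rows, each a list of 7 numbers: the shift along the world's x, y, z in units of 0.5 m (1.0 is 0.5 m), then the turn, a rotation vector about the world's x, y, z in units of 360 degrees (1.0 is 360 degrees), then the closure, from 0 (fully open) to 1 (shut). A call has exactly 5 rows; each row is the pose to reach, as a shift and turn from the pose commanded when the call began, turning the shorter way round; what a row does not reach only later rows make up. A row lasts 1/10 s, in which the tool goes at most 50 mm and 8.59 degrees, less where a joint would pass 70% of its speed; a pose out of reach is approached as far as the arm can. A call with a number of a shift or a turn outside -1 to 1 is refused whole. A call with a gripper value outside its range is refused whole. The fingers move at their own pace and stop on an object; "newtons" is the grip in N (left out, the last holds). Time passes only in rows, so rows that repeat a pose let the fingers close, or fill a call up. It gives the time, the measured TCP pose, the force, the opening and the grip force at its end, in the units of the state.
- ctrl.observe(): the state, without advancing time (a new reading comes with each control period).
- ctrl.read_camera(name): name is "side" or "top"; returns the picture (480x640x3 uint8, red, green, blue); there is no depth.
- ctrl.camera_info(name): a dict with "fovy" (degrees; the focal length in pixels is half the picture's height over the tangent of half this angle, whatever the lens; pixels are square), "cx", "cy" (the principal point, pixels), "R" (3x3) and "t" (3): a world point X has camera coordinates R X + t. Camera axes: x right, y down, z forward; pixel columns grow to the right and rows downward; lengths in m; the calibration is good to about 2 mm. A picture is of the moment at which its call begins. camera_info takes no time and is no camera call.
- ctrl.hand_in(): hands the job in; it is judged then, once.
The state is a dict: "t": time; "joint_positions": joint angles; "joint_velocities": joint speeds; "joint_torque": joint torques, N m; "tool_pos": TCP position; "ee_rot": TCP orientation; "force": force on the tool from outside, world axes, zero at the start; "moment": the same for the moment, N m; "opening": finger opening in m; "grasp_force": force on a finger pad.
Only numpy, scipy, OpenCV 4.12 (cv2) and the standard library are available. Lean on these libraries where they do the work, as an engineer would, in place of code of your own. Each camera call takes 0.05 s, during which the arm holds its last target. There are 200 camera calls.

TASK

Take the aluminium bar handle off the round moulding board and press it down into the two spring clips of the filing fixture until it snaps fully home in both, with its square gate stub on the open side and its ball end towards the upright stop plate. Press gently: stop pushing as soon as it has snapped in, so as not to squash the rubber pads under it, then let go of it and leave the other things on the bench alone.

Things in the scene. Friction and masses are not known exactly. Their poses are not given: they have to be found in the camera images.
- bar: Loose cast aluminium bar handle, 199 mm long, 0.3 kg, lying flat on the round board at the start. Origin on its underside below the middle of the round bar, axis 18 mm above; x runs along it to the gate stub. Round bar 24 mm diameter, x = -65 to 65 mm; 36 mm ball at the -x end (to x = -96); at the +x end a 36 mm square collar 10 mm thick, then the gate stub.
- bar_mid (a point): Point on the bar's axis at the middle of the round 24 mm part, close to the centre of mass. Axes as the bar's, x towards the gate stub. Ball and collar hold the round part 6 mm clear of what the bar lies on.
- bar_stub (a point): Centre of the free end face of the square gate stub (20 x 20 mm, 28 mm long), on the bar's axis, 103 mm from bar_mid along +x.
- fixture: Fixed steel filing fixture; origin on the bench under the mid-point between its two clips, x along the clip axis, z up. Base plate x = -124 to 62 mm, 120 mm wide, 15 mm thick. Upright stop plate at the -x end (inner face x = -113 mm, top 88 mm above the bench); the +x end is open. Between the clips 66 mm are free for fingers, above the base plate.
- clip_a (a point): Middle of the clip nearer the stop plate (x = -42 mm), on the clip axis, 60 mm above the bench. A clip is 18 mm long in x: a rubber pad between two sprung steel jaws with rounded beads (13 mm apart) that close over the bar, and flared lips, 60 mm apart at their tips 92 mm above the bench, that guide it in.
- clip_b (a point): Middle of the other, equal clip (x = +42 mm). How both feel: a bar laid in the mouths stops about 20 to 23 mm above home; pressed straight down it resists with up to 12 to 18 N in all, the peak at about 18 mm above home; this falls to nothing at about 8 mm, from where the jaws draw it down onto the pads.
- seat (a point): Where bar_mid belongs when home: on the clip axis midway between the clips, 60 mm above the bench. Axes as the fixture's: +x to the open side, -x to the stop plate, z up. The round part is 28 mm longer than the pair of clips, so the bar may lie up to 14 mm either way along x.
- pads (a joint): How far the springy rubber pads under the bar are squashed, in m: 0 unloaded, grows downwards, 0.0003 to 0.0015 under a bar resting home. Stiff: 10 N per mm for both together, with 5 N before they give at all. Their unloaded top is 48 mm above the bench, 12 mm below the seat point.
- board: Fixed round wooden moulding board under the bar, 230 mm diameter, 24 mm thick, dusted with red sand; origin at the centre of its underside.
- mallet: Bystander: wooden mallet, barrel head 84 mm diameter x 110 mm lying, handle about 200 mm; origin under the head.
- mug: Bystander: blue enamel mug, 80 mm diameter, 85 mm tall; origin at the centre of its underside.
- casting: Bystander: brass bow handle casting, about 150 mm long, 22 mm high, lying flat; origin on the bench between its two feet.
Mind the look-alikes: they are no part of the job. What is meant by the bar is not yellow, and is the larger of those in its own colour.

How it is judged:
By the outcome, as a careful person would: the job done as asked, in the order asked, and still so for the second after the job is handed in, with the robot touching nothing.
It also fails if it takes over 38 s, if anything falls off the work surface, if the arm or the gripper's body presses on something with over 40 N, if the wrist force passes 120 N, or if a joint passes its speed limit or range.

## Working session

There is one attempt and no reset: what is moved stays moved. The work goes in short steps, Python scripts to look and compute and a tool call to move; the robot and the scene stay as the last step left them, time stands still between calls to the robot, and variables do not carry over. Pictures are saved under pics/ and viewed, at most 10 in all, crops included, and the job is handed in when it is done.

Besides the shell and the picture viewer there is one more tool, called after "Request:" as name(argument=value, ...), one argument or row to a line, values as JSON. move_arm: Moves the arm, as the interface text tells. Its arguments: {"type":"object","properties":{"steps":{"type":"array"},"newtons":{"type":"number"}},"required":["steps"]}

```bash
mkdir -p pics; ls
python3 - <<'E'
from plant import ctrl
import cv2
for n in("side","top"):
    cv2.imwrite(f"pics/{n}0.png",ctrl.read_camera(n)[:,:,::-1]); print(n,ctrl.camera_info(n))
print(ctrl.observe())
E
```

```text
pics
side {'fovy': 45.7691739458246, 'cx': 322.1750992312374, 'cy': 233.74953141969044, 'R': array([[-0.99897588, -0.04217136, -0.01639413],
       [-0.01971904,  0.73190175, -0.68112479],
       [ 0.04072285, -0.68010396, -0.73198378]]), 't': array([ 0.48444874, -0.04011806,  1.32345358])}
top {'fovy': 50.960217733380354, 'cx': 317.890862676199, 'cy': 238.31918044906547, 'R': array([[-0.00622173, -0.99961414,  0.02707155],
       [-0.98987068,  0.00231671, -0.14195308],
       [ 0.14183559, -0.02768053, -0.98950314]]), 't': array([0.09751976, 0.49206409, 0.95970395])}
{'t': 0.1, 'joint_positions': array([-7.98699407e+01,  1.96315199e+01,  8.73705327e+01, -5.65926601e-04,
        7.30737403e+01, -8.36750239e+00]), 'joint_velocities': array([-0.10522129, -0.06158615, -0.07242461,  0.02902359,  0.01296477,
       -0.0879103 ]), 'joint_torque': array([ 2.35785687e-03, -4.34445119e+01, -2.46492577e+01, -1.21549247e-04,
        4.62925484e-03,  2.73108277e-06]), 'tool_pos': array([ 0.16650634, -0.49756558,  0.25271126]), 'ee_rot': array([[ 9.48336266e-01,  3.17266873e-01, -2.41966819e-04],
       [ 3.17266913e-01, -9.48335391e-01,  1.30055287e-03],
       [ 1.83156643e-04, -1.31012951e-03, -9.99999125e-01]]), 'force': array([-1.02917902,  0.46962588, -0.05987847]), 'moment': array([ 0.01119256,  0.04406013, -0.00102775]), 'grasp_force': 0.0, 'opening': 0.0856765867776075}
```

View pics/top0.png

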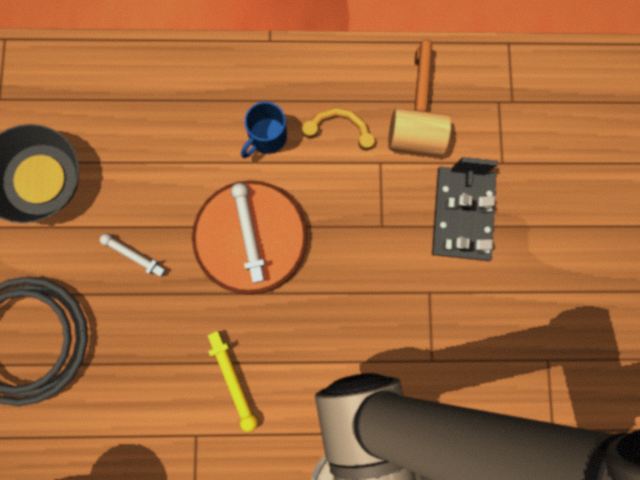

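View pics/side0.png

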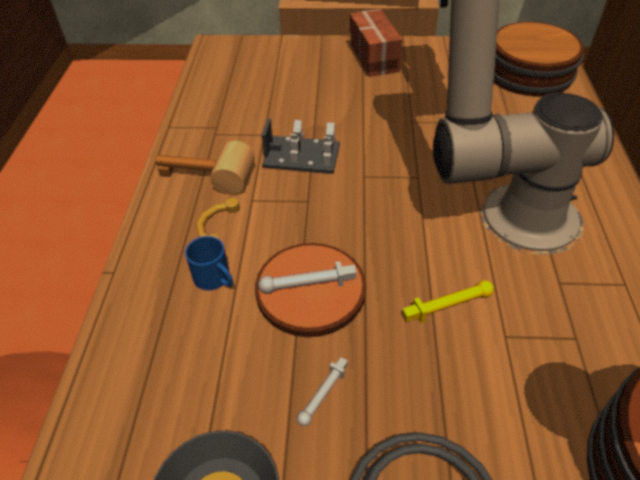

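Top: the bar lies on the board with its ball at (240,190) and stub at (257,279). The fixture's stop plate is at (475,164), and its open end is at about (464,257). Side: the bar's ball is at (266,284), the stub at (354,270), and the clips at (296,140) and (329,142). Next I'll enlarge crops.

Run:
```python
import cv2,numpy as np
t=cv2.imread("pics/top0.png");s=cv2.imread("pics/side0.png")
def c(im,x,y,w,h,k):return cv2.resize(im[y:y+h,x:x+w],None,fx=k,fy=k,interpolation=cv2.INTER_CUBIC)
a=np.hstack([c(t,210,175,80,120,5),c(t,425,150,80,120,5)]);cv2.imwrite("pics/c1.png",a)
b=np.vstack([c(s,250,105,133,85,6)[:, :800]]);cv2.imwrite("pics/c2.png",b)
```

```text
(no output)
```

View pics/c1.png

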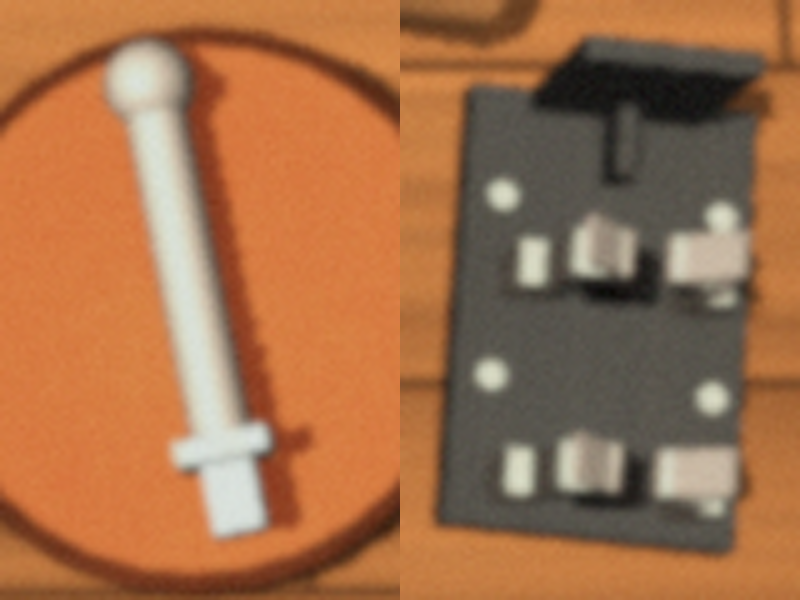

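View pics/c2.png

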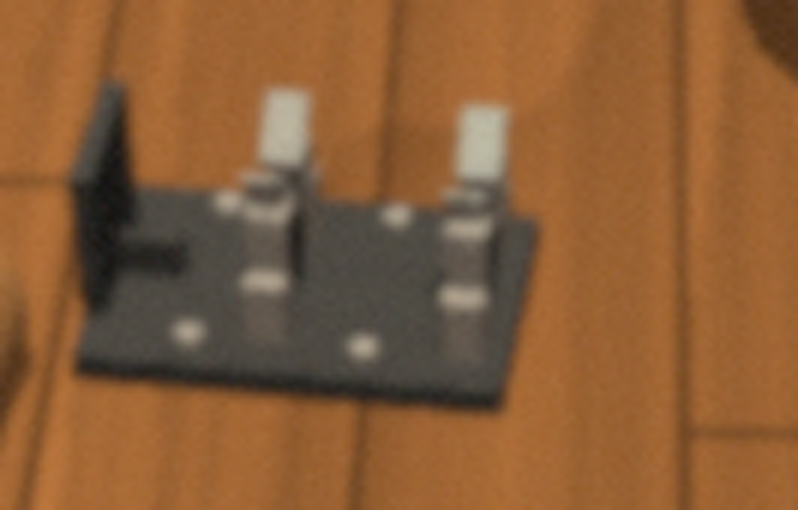

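```bash
cat > h.py <<'E'
import numpy as np
from plant import ctrl
from scipy.optimize import least_squares
def proj(n,X):
    c=ctrl.camera_info(n);p=c["R"]@X+c["t"];f=240/np.tan(np.radians(c["fovy"]/2))
    return np.array([c["cx"],c["cy"]])+f*p[:2]/p[2]
def loc(p,q):
    a=np.radians(p[2]);c,s=np.cos(a),np.sin(a);return np.array([p[0]+c*q[0]-s*q[1],p[1]+s*q[0]+c*q[1],q[2]])
def fit(obs,p0):
    r=lambda p:np.concatenate([proj(n,loc(p,np.array(q)))-uv for n,q,uv in obs])
    s=least_squares(r,p0,loss="soft_l1",x_scale=[.01,.01,1]);return s.x,r(s.x).reshape(-1,2).round(1)
E
python3 - <<'E'
from h import *
T,S="top","side"
F=[(T,(-.124,-.06,.015),(439,167.6)),(T,(.062,-.06,.015),(432.6,254.6)),(T,(.062,.06,.015),(491.4,259.5)),(T,(-.124,.06,.015),(496.4,172.4)),
(T,(-.042,.03,.092),(494.6,201.2)),(T,(.042,.03,.092),(492.8,244.6)),(T,(-.042,-.03,.092),(459.6,199.6)),(T,(.042,-.03,.092),(457,243)),
(S,(-.124,-.06,.015),(263.3,164.7)),(S,(.062,-.06,.015),(333.3,170.5)),(S,(.062,.06,.015),(339.7,142)),
(S,(-.042,.03,.092),(298,120)),(S,(.042,.03,.092),(330.5,122.5))]
print(*fit(F,[.45,-.13,180]))
B=[(T,(-.078,0,.042),(239.6,191)),(T,(.103,0,.047),(258,281.7)),(T,(.070,0,.060),(254.4,264.2)),(S,(-.078,0,.042),(266.5,284)),(S,(.103,0,.045),(354.5,270.5))]
print(*fit(B,[.45,.22,180]))
B=B[:3];print(*fit(B,[.45,.22,180]));print(*fit(F[:8],[.45,-.13,180]))
E
```

```text
[  0.51556084  -0.20205166 174.02520031] [[-0.5 -1.4]
 [ 0.   0.7]
 [ 0.2  1.7]
 [-0.4 -0.3]
 [-1.   0.1]
 [-1.4  0.4]
 [ 2.6 -1.5]
 [ 2.6 -1.2]
 [-1.6 -0.5]
 [ 1.  -0.2]
 [ 0.5 -1.2]
 [ 0.2  0.5]
 [ 0.6  0.5]]
[  0.50896061   0.23247935 192.16699807] [[ 0.4  0.4]
 [ 0.2 -0.7]
 [-0.3 -0.6]
 [ 0.5  0.3]
 [ 0.4  0.1]]
[  0.50821852   0.23269611 192.27943687] [[ 0.2  0.8]
 [ 0.2 -0.4]
 [-0.4 -0.3]]
[  0.51518263  -0.20215693 174.02065995] [[-0.5 -1.2]
 [ 0.1  0.9]
 [ 0.3  1.9]
 [-0.4 -0.1]
 [-1.   0.3]
 [-1.3  0.6]
 [ 2.6 -1.3]
 [ 2.7 -1. ]]
```

Request:
move_arm(
  steps=[
    [0.052, 0.08, 0, 0, 0, 0, 0],
    [0.104, 0.16, 0, 0, 0, -0.005, 0],
    [0.156, 0.24, 0, 0, 0, -0.01, 0],
    [0.208, 0.32, 0, 0, 0, -0.0175, 0],
    [0.26, 0.4, 0, 0, 0, -0.0175, 0],
  ],
  newtons=100,
)

```text
t: 0.6
tool_pos: [0.2971, -0.2961, 0.2531]
ee_rot: [[0.978, 0.209, -0.0], [0.209, -0.978, 0.0], [-0.0, -0.0, -1.0]]
force: [0.1, -0.8, -0.3]
opening: 0.0856
grasp_force: 0.0
```

Request:
move_arm(
  steps=[
    [0.06, 0.08, 0, 0, 0, 0, 0],
    [0.12, 0.16, 0, 0, 0, 0, 0],
    [0.18, 0.24, 0, 0, 0, 0, 0],
    [0.24, 0.32, 0, 0, 0, 0, 0],
    [0.29, 0.4, 0, 0, 0, 0, 0],
  ],
)

```text
t: 1.1
tool_pos: [0.4426, -0.0959, 0.2532]
ee_rot: [[0.977, 0.211, 0.0], [0.212, -0.977, -0.0], [0.0, 0.0, -1.0]]
force: [-0.1, -1.6, 0.9]
opening: 0.0853
grasp_force: 0.0
```

Request:
move_arm(
  steps=[
    [0.02, 0.095, 0, 0, 0, 0, 0],
    [0.04, 0.19, 0, 0, 0, 0, 0],
    [0.06, 0.28, 0, 0, 0, 0, 0],
    [0.08, 0.37, 0, 0, 0, 0, 0],
    [0.1, 0.46, 0, 0, 0, 0, 0],
  ],
)

```text
t: 1.6
tool_pos: [0.4914, 0.1341, 0.2531]
ee_rot: [[0.977, 0.211, -0.0], [0.211, -0.977, -0.0], [-0.001, 0.0, -1.0]]
force: [1.5, -0.2, 0.1]
opening: 0.0851
grasp_force: 0.0
```

Request:
move_arm(
  steps=[
    [0.02, 0.095, 0, 0, 0, 0, 0],
    [0.035, 0.18, -0.02, 0, 0, 0, 0],
    [0.035, 0.197, -0.1, 0, 0, 0, 0],
    [0.035, 0.197, -0.19, 0, 0, 0, 0],
    [0.035, 0.197, -0.26, 0, 0, 0, 0],
  ],
)

```text
t: 2.1
tool_pos: [0.5078, 0.2311, 0.1206]
ee_rot: [[0.977, 0.213, -0.002], [0.213, -0.977, -0.001], [-0.003, 0.0, -1.0]]
force: [-0.5, -0.4, -0.1]
opening: 0.0854
grasp_force: 0.0
```

Run:
```python
from h import *
import cv2
t=ctrl.read_camera("top")[:,:,::-1];s=ctrl.read_camera("side")[:,:,::-1]
c=lambda im,x,y,w,h,k:cv2.resize(im[y:y+h,x:x+w],None,fx=k,fy=k)
cv2.imwrite("pics/m1.png",np.hstack([c(t,180,165,130,150,3),c(s,235,180,130,150,3)]))
```

```text
(no output)
```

View pics/m1.png

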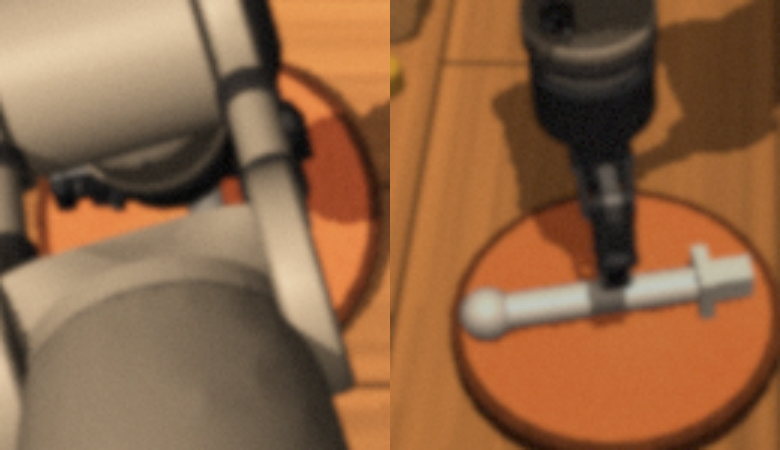

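The side view shows the fingers straddling the middle of the bar (crop pixel 610,280), so I'll descend and grip.

Request:
move_arm(
  steps=[
    [0, 0, -0.08, 0, 0, 0, 0],
    [0.002, 0.002, -0.125, 0, 0, 0, 0],
    [0.002, 0.002, -0.142, 0, 0, 0, 0],
    [0.002, 0.002, -0.142, 0, 0, 0, 0],
    [0.002, 0.002, -0.142, 0, 0, 0, 0.5],
  ],
)

```text
t: 2.7
tool_pos: [0.5112, 0.2319, 0.0541]
ee_rot: [[0.977, 0.211, 0.003], [0.211, -0.977, 0.001], [0.003, -0.0, -1.0]]
force: [0.1, -0.2, 0.6]
opening: 0.0731
grasp_force: 0.0
```

Request:
move_arm(
  steps=[
    [0, 0, 0, 0, 0, 0, 1],
    [0, 0, 0, 0, 0, 0, 1],
    [0, 0, 0, 0, 0, 0, 1],
    [0, 0, 0, 0, 0, 0, 1],
    [0, 0, 0, 0, 0, 0, 1],
  ],
)

```text
t: 3.2
tool_pos: [0.5106, 0.2317, 0.0535]
ee_rot: [[0.977, 0.211, 0.002], [0.211, -0.977, 0.0], [0.002, 0.0, -1.0]]
force: [-1.1, -0.4, 6.4]
opening: 0.021
grasp_force: 97.7
```

Request:
move_arm(
  steps=[
    [0, 0, 0.02, 0, 0, 0, 1],
    [0, 0, 0.08, 0, 0, 0, 1],
    [0, 0, 0.16, 0, 0, 0, 1],
    [0, 0, 0.24, 0, 0, 0, 1],
    [0, 0, 0.28, 0, 0, 0, 1],
  ],
)

```text
t: 3.7
tool_pos: [0.5108, 0.2319, 0.1961]
ee_rot: [[0.977, 0.211, 0.004], [0.211, -0.977, 0.001], [0.004, -0.0, -1.0]]
force: [0.8, 0.4, -4.0]
opening: 0.0209
grasp_force: 98.4
```

Request:
move_arm(
  steps=[
    [0, -0.05, 0, 0, 0, -0.01, 1],
    [0, -0.13, 0, 0, 0, -0.02, 1],
    [0, -0.21, 0, 0, 0, -0.03, 1],
    [0, -0.29, 0, 0, 0, -0.04, 1],
    [0, -0.37, 0, 0, 0, -0.05, 1],
  ],
)

```text
t: 4.2
tool_pos: [0.5093, 0.0452, 0.1925]
ee_rot: [[0.995, -0.103, -0.001], [-0.103, -0.995, -0.0], [-0.001, 0.0, -1.0]]
force: [0.4, -0.9, -4.0]
opening: 0.0208
grasp_force: 98.7
```

Request:
move_arm(
  steps=[
    [0, -0.08, 0, 0, 0, 0, 1],
    [0, -0.16, 0, 0, 0, 0, 1],
    [0, -0.24, 0, 0, 0, 0, 1],
    [0, -0.32, 0, 0, 0, 0, 1],
    [0, -0.36, 0, 0, 0, 0, 1],
  ],
)

```text
t: 4.7
tool_pos: [0.5095, -0.1363, 0.1924]
ee_rot: [[0.995, -0.103, -0.001], [-0.103, -0.995, -0.001], [-0.0, 0.001, -1.0]]
force: [0.8, 0.5, -3.4]
opening: 0.0208
grasp_force: 98.7
```

Request:
move_arm(
  steps=[
    [0.004, -0.06, 0, 0, 0, 0, 1],
    [0.01, -0.12, -0.01, 0, 0, 0, 1],
    [0.012, -0.132, -0.03, 0, 0, 0, 1],
    [0.012, -0.132, -0.05, 0, 0, 0, 1],
    [0.012, -0.132, -0.05, 0, 0, 0, 1],
  ],
)

```text
t: 5.2
tool_pos: [0.5147, -0.198, 0.1654]
ee_rot: [[0.995, -0.101, -0.004], [-0.101, -0.995, 0.003], [-0.004, -0.002, -1.0]]
force: [-0.3, -0.2, -3.4]
opening: 0.021
grasp_force: 98.8
```

Run:
```python
from h import *
import cv2
t=ctrl.read_camera("top")[:,:,::-1];s=ctrl.read_camera("side")[:,:,::-1]
print(ctrl.observe()["tool_pos"],ctrl.observe()["ee_rot"].round(4))
c=lambda im,x,y,w,h,k:cv2.resize(im[y:y+h,x:x+w],None,fx=k,fy=k,interpolation=cv2.INTER_CUBIC)
cv2.imwrite("pics/m2s.png",c(s,235,75,133,100,6))
cv2.imwrite("pics/m2t.png",c(t,420,140,120,120,5))
```

```text
[ 0.5157783  -0.19814322  0.16702547] [[ 9.95e-01 -1.00e-01 -1.30e-03]
 [-1.00e-01 -9.95e-01  9.00e-04]
 [-1.30e-03 -7.00e-04 -1.00e+00]]
```

View pics/m2s.png

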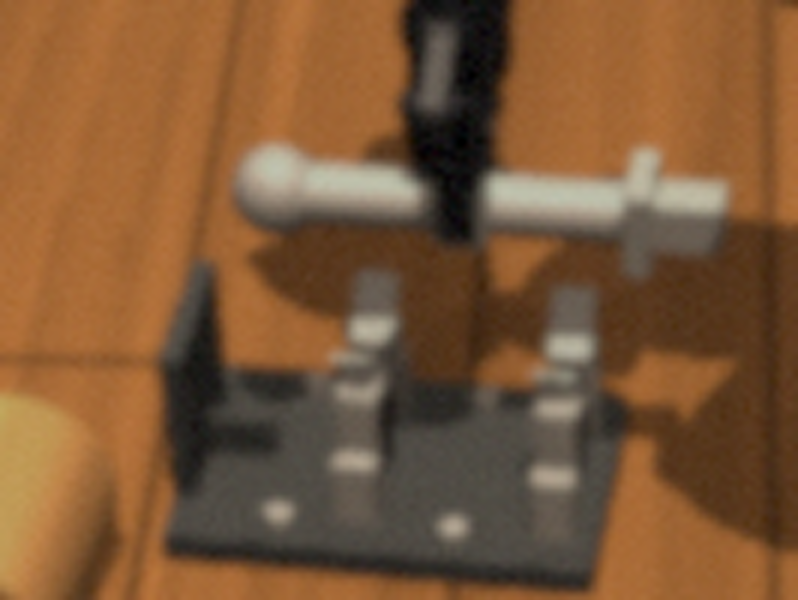

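View pics/m2t.png

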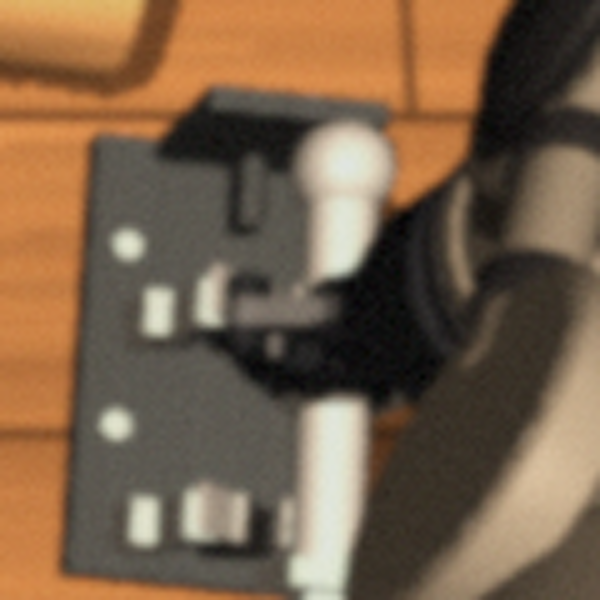

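Side: the bar is level in the grip, with its ball at (281.2,106) and stub end at (354.8,110.8). Top: the ball is at (489.2,173.4), and the centreline near the collar is at (486.4,240).

Run:
```python
from h import *
T,S="top","side"
def P(p,l):
    a,b=np.radians(p[3:]);return np.array(p[:3])+l*np.array([np.cos(a)*np.cos(b),np.sin(a)*np.cos(b),-np.sin(b)])
def r(p):
    q=proj(T,P(p,.05));
    return np.r_[proj(S,P(p,-.078))-(281.2,106),proj(S,P(p,.103))-(354.8,110.8),proj(S,P(p,.07))-(341.7,110.6),proj(T,P(p,-.078))-(489.2,173.4),
      np.cross(P(p,0)*0+np.r_[proj(T,P(p,.06))-proj(T,P(p,-.078)),0],np.r_[np.array([486.4,240])-proj(T,P(p,-.078)),0])[2]/70]
s=least_squares(r,[.515,-.2,.155,174,0],x_scale=[.01,.01,.01,1,1]);print(s.x,s.fun.round(1))
o=ctrl.observe();R=o["ee_rot"];print(o["t"],o["tool_pos"],"bar yaw by tool",np.degrees(np.arctan2(-R[1,0],-R[0,0])))
```

```text
[ 5.13722455e-01 -1.99499384e-01  1.54633741e-01  1.74270237e+02
 -2.39901738e-01] [-0.4  0.2  0.5  0.3 -0.1 -0.4  0.1 -0.  -0. ]
5.3 [ 0.5157783  -0.19814322  0.16702547] bar yaw by tool 174.26110393223695
```

Request:
move_arm(
  steps=[
    [0.003, -0.005, -0.02, 0, 0, 0, 1],
    [0.003, -0.005, -0.06, 0, 0, 0, 1],
    [0.003, -0.005, -0.1, 0, 0, 0, 1],
    [0.003, -0.005, -0.126, 0, 0, 0, 1],
    [0.003, -0.005, -0.126, 0, 0, 0, 1],
  ],
)

```text
t: 5.8
tool_pos: [0.5167, -0.201, 0.1024]
ee_rot: [[0.995, -0.101, -0.003], [-0.101, -0.995, 0.002], [-0.003, -0.001, -1.0]]
force: [0.0, 0.2, -3.6]
opening: 0.0206
grasp_force: 98.8
```

Request:
move_arm(
  steps=[
    [0, 0, 0, 0, 0, 0, 1],
    [0, 0, -0.004, 0, 0, 0, 1],
    [0, 0, -0.008, 0, 0, 0, 1],
    [0, 0, -0.012, 0, 0, 0, 1],
    [0, 0, -0.012, 0, 0, 0, 1],
  ],
)

```text
t: 6.3
tool_pos: [0.5175, -0.2019, 0.0983]
ee_rot: [[0.995, -0.101, -0.0], [-0.101, -0.995, -0.0], [-0.0, 0.0, -1.0]]
force: [0.6, 0.5, -3.7]
opening: 0.0207
grasp_force: 98.8
```

Request:
move_arm(
  steps=[
    [0, 0, -0.004, 0, 0, 0, 1],
    [0, 0, -0.008, 0, 0, 0, 1],
    [0, 0, -0.012, 0, 0, 0, 1],
    [0, 0, -0.014, 0, 0, 0, 1],
    [0, 0, -0.014, 0, 0, 0, 1],
  ],
)

```text
t: 6.8
tool_pos: [0.5188, -0.2028, 0.0938]
ee_rot: [[0.995, -0.101, 0.004], [-0.101, -0.995, -0.003], [0.004, 0.002, -1.0]]
force: [-2.7, 0.3, 12.4]
opening: 0.0209
grasp_force: 100.6
```

Request:
move_arm(
  steps=[
    [0, 0, -0.003, 0, 0, 0, 1],
    [0, 0, -0.006, 0, 0, 0, 1],
    [0, 0, -0.009, 0, 0, 0, 1],
    [0, 0, -0.012, 0, 0, 0, 1],
    [0, 0, -0.012, 0, 0, 0, 1],
  ],
)

```text
t: 7.3
tool_pos: [0.5199, -0.2031, 0.0882]
ee_rot: [[0.995, -0.101, 0.007], [-0.101, -0.995, -0.004], [0.007, 0.003, -1.0]]
force: [0.2, -0.1, 12.6]
opening: 0.0212
grasp_force: 100.7
```

Request:
move_arm(
  steps=[
    [0, 0, -0.004, 0, 0, 0, 1],
    [0, 0, -0.008, 0, 0, 0, 1],
    [0, 0, -0.012, 0, 0, 0, 1],
    [0, 0, -0.016, 0, 0, 0, 1],
    [0, 0, -0.016, 0, 0, 0, 1],
  ],
)

```text
t: 7.8
tool_pos: [0.5179, -0.2022, 0.0772]
ee_rot: [[0.995, -0.101, 0.001], [-0.101, -0.995, -0.001], [0.001, 0.001, -1.0]]
force: [2.6, -1.9, -2.2]
opening: 0.0206
grasp_force: 99.0
```

Request:
move_arm(
  steps=[
    [0, 0, -0.002, 0, 0, 0, 1],
    [0, 0, -0.004, 0, 0, 0, 1],
    [0, 0, -0.006, 0, 0, 0, 1],
    [0, 0, -0.006, 0, 0, 0, 1],
    [0, 0, -0.006, 0, 0, 0, 1],
  ],
)

```text
t: 8.3
tool_pos: [0.5169, -0.2016, 0.0734]
ee_rot: [[0.995, -0.101, -0.002], [-0.101, -0.995, 0.001], [-0.002, -0.001, -1.0]]
force: [0.4, -2.1, -10.7]
opening: 0.0204
grasp_force: 98.3
```

Request:
move_arm(
  steps=[
    [0, 0, 0, 0, 0, 0, 0.5],
    [0, 0, 0, 0, 0, 0, 0.3],
    [0, 0, 0, 0, 0, 0, 0.3],
    [0, 0, 0, 0, 0, 0, 0.3],
    [0, 0, 0, 0, 0, 0, 0.3],
  ],
  newtons=20,
)

```text
t: 8.8
tool_pos: [0.5178, -0.2019, 0.0748]
ee_rot: [[0.995, -0.101, 0.001], [-0.101, -0.995, -0.0], [0.001, 0.0, -1.0]]
force: [0.1, -0.8, -0.2]
opening: 0.0599
grasp_force: 0.0
```

Run:
```python
from h import *
import cv2
s=ctrl.read_camera("side")[:,:,::-1]
print(ctrl.observe()["force"],ctrl.observe()["opening"])
cv2.imwrite("pics/m3s.png",cv2.resize(s[75:175,235:368],None,fx=6,fy=6,interpolation=cv2.INTER_CUBIC))
```

```text
[ 0.89309226 -0.40704328 -0.23917811] 0.059637617287679155
```

View pics/m3s.png

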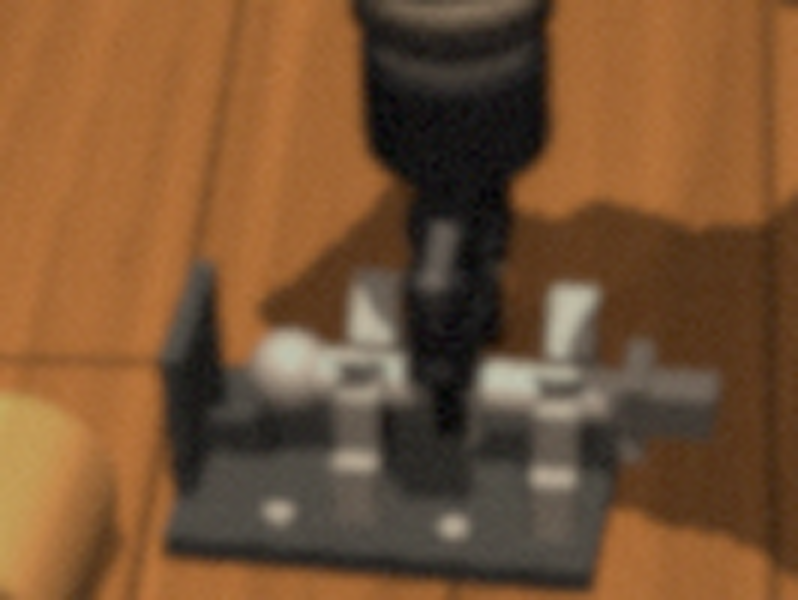

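The bar sits in both clips, with the ball at crop (289,362) near the stop plate and the stub at (712,402) on the open side. I'll retreat and check the height.

Request:
move_arm(
  steps=[
    [0, 0, 0.02, 0, 0, 0, 0.3],
    [0, 0, 0.08, 0, 0, 0, 0.2],
    [0, 0, 0.16, 0, 0, 0, 0.1],
    [0, 0, 0.24, 0, 0, 0, 0],
    [0, 0, 0.3, 0, 0, 0, 0],
  ],
)

```text
t: 9.35
tool_pos: [0.5179, -0.2021, 0.2279]
ee_rot: [[0.995, -0.101, 0.003], [-0.101, -0.995, -0.002], [0.003, 0.001, -1.0]]
force: [0.9, -0.1, 0.3]
opening: 0.0854
grasp_force: 0.0
```

Run:
```python
from h import *
import cv2
s=ctrl.read_camera("side")[:,:,::-1];t=ctrl.read_camera("top")[:,:,::-1]
c=lambda im,x,y,w,h,k:cv2.resize(im[y:y+h,x:x+w],None,fx=k,fy=k,interpolation=cv2.INTER_CUBIC)
cv2.imwrite("pics/m4.png",np.hstack([c(s,255,100,110,100,5),c(t,440,140,50,100,5)]))
for z in(.06,.065):
  for l in(-.078,.103):print(z,l,(proj("side",loc([.5155,-.202,174],(l,0,z)))-(255,100))*5,(proj("top",loc([.5155,-.202,174],(l,0,z)))-(440,140))*5+[550,0])
```

```text
0.06 -0.078 [139.08131924 184.33348612] [716.35999307 227.12675644]
0.06 0.103 [493.10499973 212.14738886] [690.8879375  685.43534787]
0.065 -0.078 [138.4206684  176.39499009] [720.6069263  223.98491446]
0.065 0.103 [493.34566691 204.16774488] [695.11884993 684.57194089]
```

View pics/m4.png

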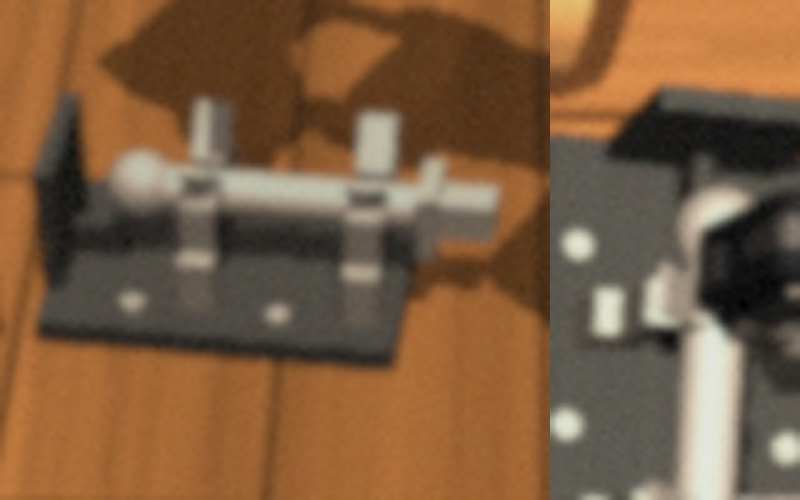

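The ball is at (140,181) and the stub end at (493,213). The home prediction is (139,184) and (493,212), so the bar is seated in both clips and the gripper is clear.

```bash
python3 -c "
from plant import ctrl
print(ctrl.hand_in())"
```

```text
the job is handed in; nothing more can be done
None
```

I pressed the bar into both clips, stub on the open side and ball towards the stop plate, then let go and handed the job in at about 9.5 s; the last side picture shows it home at both ends to within about 2 mm.

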